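# Test the press pumps and set the stuck one aside

### The arm

A 7-joint arm with a two-finger parallel gripper is mounted at the origin on the work surface. World frame = base frame: x ahead of the robot, y to its left, z up, the work surface at z = 0. Lengths are in m, angles in rad, forces in N, time in s.
With the tool pointing down it reaches from about 0.4 to 0.9 m from the base axis. Payload 5.5 kg.
Tool frame: the origin (TCP) lies midway between the tips of the shut fingers; the grasp point (between the pads) lies 19 mm behind it; x points along the fingers, y is the direction in which the jaws open and shut, and the axes are right-handed (so a half turn about x gives the same grasp; the last joint's range is limited). The gripper opens to 85 mm and grips with 20 to 120 N. Pads are 22 mm wide; open, the fingers measure 114 mm over their backs; the gripper's body (76 mm by 85 mm) begins 54 mm behind the grasp point. The pads swing forward as they close: fully open they stand 13 mm farther back than shut.
Start: joints at [1.412, 0.501, -0.427, 1.55, 0.221, 1.138, -0.21], TCP at [0.266, -0.593, 0.231] pointing down, gripper open.
Joint ranges: [-2.88, 2.88], [-0.31, 2.03], [-1.54, 1.56], [0.2, 2.42], [-1.41, 4.55], [0.19, 2.02], [-2.57, 2.57]. Speed limits (rad/s): [2.57, 2.57, 3.14, 3.14, 3.14, 3.14, 3.14].

### API

Orientations are given as a rotation vector (axis times angle).
In Python, from plant import sensors, camera, ticket gives the robot as it stands. The module is installed in compiled form; this text tells all that it offers.
- The arm moves only by the tool jog_arm, never from a script. Its argument "deltas" is a list of rows, each an object of numbers: "tx", "ty", "tz": the shift along the tool's x, y, z in cm; "yaw": the turn about the tool's x in rad; "claw": the opening in per cent of the stroke, from 0 (shut) to 100 (fully open). A call has 1 to 10 rows; each row shifts and turns the pose as measured when the row begins, along the tool's axes as they then stand; what a row does not reach is not made up. A row lasts 1/12 s, in which the tool goes at most 41.7 mm and 7.16 degrees, less where a joint would pass 70% of its speed; a pose out of reach is approached as far as the arm can. A call is refused whole if a number of a shift passes 4.17 or a number of a turn 0.125, either way. A call with a gripper value outside its range is refused whole. The fingers move at their own pace and stop on an object; the grip force is fixed at half the most. Time passes only in rows, so rows that do not move let the fingers close. It gives the time, the measured TCP pose, the force and the opening at its end, in the units of the state.
- sensors.get_obs(): the state, without advancing time (a new reading comes with each control period).
- camera(name): name is "scene" or "top" or "wrist"; returns a dict with "pixels" (420x560x3 uint8, blue, green, red), "intrinsics" (3x3 intrinsics, pixels), "world_to_cam" (4x4, takes a point from world to camera coordinates). Camera axes: x right, y down, z forward; pixel columns grow to the right and rows downward; lengths in m; the calibration is good to about 2 mm. A picture is of the moment at which its call begins. There is no depth.
- ticket.sign_off(): hands the job in, once; it reports no verdict.
The state is a dict: "time": time; "joints": joint angles; "joint_velocities": joint speeds; "tau": joint torques, N m; "eef_pos": TCP position; "orientation": TCP orientation; "force": force on the tool from outside, world axes, zero at the start; "moment": the same for the moment, N m; "gripper_width": finger opening in m.
Only numpy, scipy, OpenCV 4.12 (cv2) and the standard library are available. Lean on these libraries where they do the work, as an engineer would, in place of code of your own. Each camera call takes 0.05 s, during which the arm holds its last target.

### The job

Before the deck pressing, try the plungers of the two hand pumps by pushing them down from above. The sound one slides with even resistance: push it fully home and leave that pump standing on the bench with its plunger down. The other stiffens as it goes: stop before half its stroke, let it spring back, and stand that pump upright in the empty square wooden tray.

Things in the scene. Friction and masses are not known exactly. Their poses are not given: they have to be found in the camera images.
- knob_a (a point): centre of the round wooden knob (44 mm wide, 26 thick, flat top) on the plunger of one of two alike loose hand pumps: upright aluminium barrel 54 mm wide, disc foot 90 mm wide, 0.6 kg. z: pump axis, up. The point is 137 mm above the pump's underside with the plunger up (at first up to 3 mm less), 101 mm when home (36 mm stroke). 38 mm gap under the raised knob; lifting by the knob lifts the pump
- knob_b (a point): the same point on the other pump, alike in looks and sizes. One of the two is sound: an even 3 to 5 N all the way to its stop, and the plunger stays where it is left. The other has a stuck valve: from about 4 N its resistance climbs by 9 N for each 10 mm, and let go it springs back to within 4 mm of the top
- plunger_a (a joint): travel of the plunger of the pump that carries knob_a: 0 fully up, 0.036 m fully home (down)
- plunger_b (a joint): the same for the pump that carries knob_b
- tray_in (a point): centre of the inner floor (8 mm above the bench) of the empty, undivided square wooden tray, fixed to the bench: 160 mm by 160 mm outside, walls 8 mm thick and 35 mm tall, 144 mm square inside; x, y along its walls. The rectangular grey bin with compartments is not meant

How it is judged:
At the end, for the whole second after the job is handed in: The sound pump stands upright (within 10 degrees) on the bench outside the tray with its plunger within 6 mm of fully home; the stiff pump stands upright (within 10 degrees) on the tray's floor, its axis within 50 mm of the tray's centre, its plunger sprung back up (((value of joint plunger_a above 0.03 m and height (world z) of knob_a between 0.09 and 0.112 m and angle between each of knob_a, knob_b's own z axis and vertical below 0.17 rad and horizontal distance between knob_a and tray_in above 0.11 m and value of joint plunger_b below 0.008 m and height (world z) of knob_b between 0.132 and 0.155 m and horizontal distance between knob_b and tray_in below 0.05 m) or (value of joint plunger_b above 0.03 m and height (world z) of knob_b between 0.09 and 0.112 m and angle between each of knob_b, knob_a's own z axis and vertical below 0.17 rad and horizontal distance between knob_b and tray_in above 0.11 m and value of joint plunger_a below 0.008 m and height (world z) of knob_a between 0.132 and 0.155 m and horizontal distance between knob_a and tray_in below 0.05 m))); the robot touches nothing.
It fails at once if a plunger rises again from beyond two thirds of its stroke (24 mm): the stiff one was forced, or the sound one pulled back up ((value of joint plunger_a between 0.024 and 0.032 m and velocity of joint plunger_a below -0.01 m/s) or (value of joint plunger_b between 0.024 and 0.032 m and velocity of joint plunger_b below -0.01 m/s)).
It fails at once if a pump is knocked over (angle between any of knob_a, knob_b's own z axis and vertical above 0.8 rad).
It also fails if it takes over 54 s, if anything falls off the work surface, if the arm or the gripper's body presses on something with over 40 N, if the wrist force passes 120 N, or if a joint passes its speed limit or range.

## Working session

There is one attempt and no reset: what is moved stays moved. The work goes in short steps, Python scripts to look and compute and a tool call to move; the robot and the scene stay as the last step left them, time stands still between calls to the robot, and variables do not carry over. Pictures are saved under pics/ and viewed, and the job is handed in when it is done.

Besides the shell and the picture viewer there is one more tool, called after ">>>" in YAML: its name, and indented under it one key for each argument. jog_arm: Moves the arm, as the interface text tells. Its arguments: {"type":"object","properties":{"deltas":{"type":"array","items":{"type":"object","properties":{"tx":{"type":"number"},"ty":{"type":"number"},"tz":{"type":"number"},"yaw":{"type":"number"},"claw":{"type":"number"}}}}},"required":["deltas"]}

```bash
mkdir -p pics; python3 - <<'E'
from plant import sensors,camera
import cv2,pickle
d={}
for n in("scene","top","wrist"):
    c=camera(n); d[n]=c; cv2.imwrite(f"pics/{n}0.png",c["pixels"])
pickle.dump(d,open("c0.pkl","wb"))
print(sensors.get_obs())
E
```

```text
{'time': 0.15, 'joints': array([ 1.41215361,  0.50165653, -0.42684141,  1.55120009,  0.22077318,
        1.13830121, -0.21032778]), 'joint_velocities': array([-0.00124965, -0.00351317, -0.00033341, -0.00172446,  0.00051564,
       -0.00150712, -0.0020487 ]), 'tau': array([-6.93018985e-03, -5.70031750e+01, -5.82518265e+00, -2.81277269e+01,
        1.07298934e-02,  7.91122875e-03,  2.02085977e-05]), 'eef_pos': array([ 0.26590475, -0.59253663,  0.23048772]), 'orientation': array([ 1.98899993,  0.42744728, -1.98946489]), 'force': array([-0.43200214,  0.22079203,  0.74809979]), 'moment': array([ 0.04935831,  0.00220584, -0.03056225]), 'gripper_width': 0.08533479543924234}
```

View pics/scene0.png

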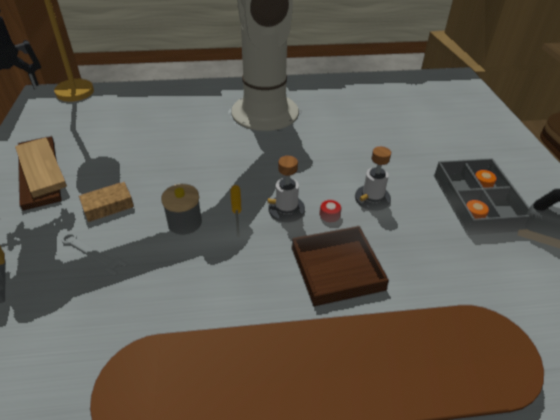

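View pics/top0.png

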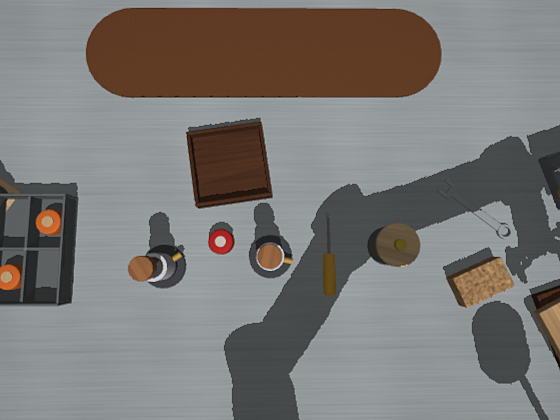

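View pics/wrist0.png

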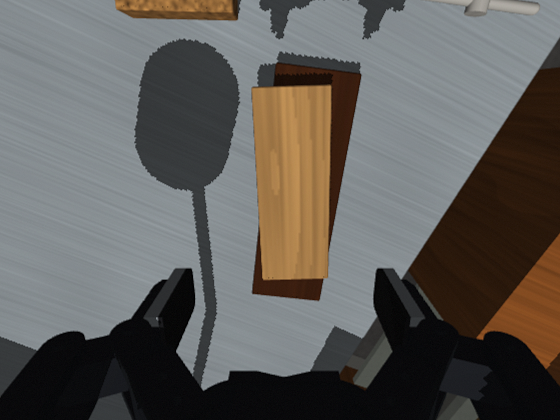

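The pumps' knobs are at about (141,268) and (269,257) in top and (381,155) and (288,165) in scene. The tray is around top (230,163). I'll enlarge these areas.

```bash
python3 - <<'E'
import cv2,pickle
d=pickle.load(open("c0.pkl","rb"))
t=d["top"]["pixels"][110:300,110:310]; cv2.imwrite("pics/topc.png",cv2.resize(t,None,fx=4,fy=3.157*0+4,interpolation=cv2.INTER_CUBIC)[:600*2])
a=d["top"]["pixels"]
cv2.imwrite("pics/t1.png",cv2.resize(a[220:300,115:305],None,fx=4,fy=4,interpolation=cv2.INTER_CUBIC))
cv2.imwrite("pics/t2.png",cv2.resize(a[110:215,180:280],None,fx=5,fy=5,interpolation=cv2.INTER_CUBIC))
s=d["scene"]["pixels"]
cv2.imwrite("pics/s1.png",cv2.resize(s[140:310,255:415],None,fx=3.5,fy=3.5,interpolation=cv2.INTER_CUBIC))
for n in("top","scene"): print(d[n]["intrinsics"],d[n]["world_to_cam"])
E
```

```text
[[381.63654485   0.         281.23248257]
 [  0.         381.63654485 212.16229235]
 [  0.           0.           1.        ]] [[-0.00830144 -0.99980197  0.01808604 -0.00922013]
 [-0.99319535  0.00614279 -0.11629821  0.54488692]
 [ 0.11616408 -0.01892841 -0.99304966  0.75089863]
 [ 0.          0.          0.          1.        ]]
[[449.67828407   0.         282.59483375]
 [  0.         449.67828407 198.81344814]
 [  0.           0.           1.        ]] [[ 0.11829452  0.99282169  0.01764925 -0.05419478]
 [ 0.66925537 -0.06658602 -0.74004294 -0.27860672]
 [-0.73355549  0.09935488 -0.67232801  1.43274437]
 [ 0.          0.          0.          1.        ]]
```

View pics/t1.png

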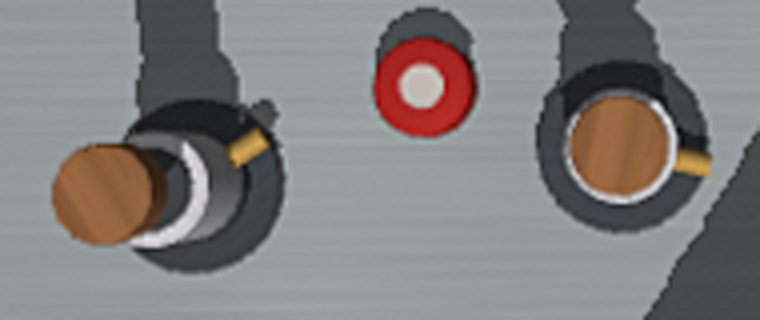

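View pics/t2.png

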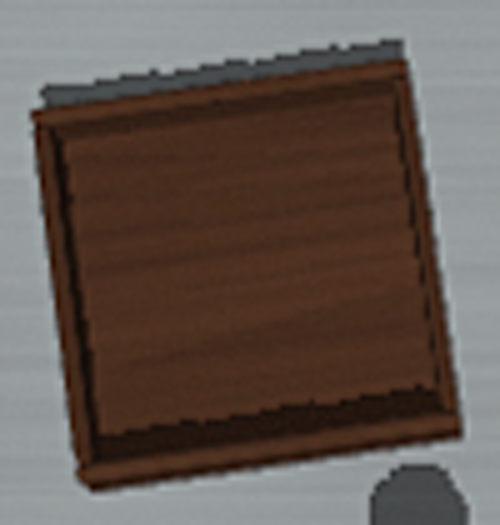

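View pics/s1.png

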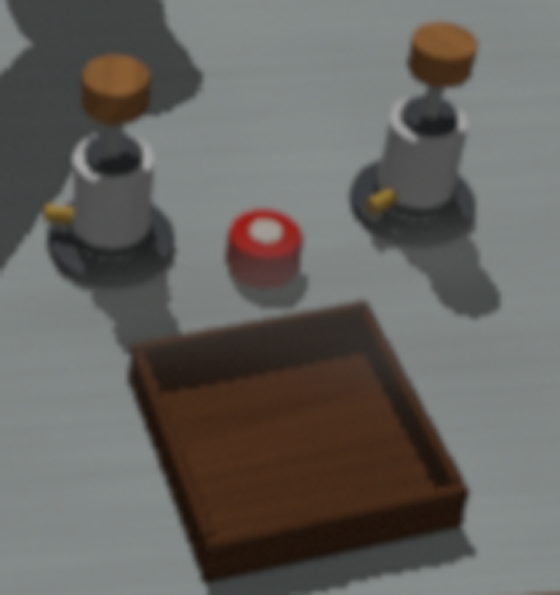

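```bash
cat > h.py <<'E'
import numpy as np,cv2,pickle
def ray(c,uv,z):
    K,T=np.array(c["intrinsics"]),np.array(c["world_to_cam"]);R=T[:3,:3];o=-R.T@T[:3,3]
    v=R.T@np.linalg.inv(K)@np.array([*uv,1.]);return (o+v*(z-o[2])/v[2])
def tri(c1,u1,c2,u2):
    P=[np.array(c["intrinsics"])@np.array(c["world_to_cam"])[:3] for c in(c1,c2)]
    X=cv2.triangulatePoints(P[0],P[1],np.array(u1,float).reshape(2,1),np.array(u2,float).reshape(2,1));return (X[:3]/X[3]).ravel()
def proj(c,p):
    q=np.array(c["world_to_cam"])[:3]@np.array([*p,1]);q=np.array(c["intrinsics"])@q;return q[:2]/q[2]
def off(goal):
    from plant import sensors
    from scipy.spatial.transform import Rotation as Ro
    s=sensors.get_obs();R=Ro.from_rotvec(s["orientation"]).as_matrix()
    print("t",s["time"],"pos",s["eef_pos"].round(4),"F",s["force"].round(2),"w",round(s["gripper_width"],4))
    print("axes",R.round(3).tolist(),"yaw of y deg",np.degrees(np.arctan2(R[1,1],R[0,1])).round(1)); 
    if goal is not None: print("tool delta cm",(100*R.T@(np.array(goal)-s["eef_pos"])).round(2))
E
python3 - <<'E'
from h import *
d=pickle.load(open("c0.pkl","rb"));t,s=d["top"],d["scene"]
h=-.4
for n,a,b,f in(("L",(140.75+h,268.5+h),(381.6+h,152.6+h),(115+198/4,220+186/4)),("R",(269.75+h,256.5+h),(288.4+h,162+h),(115+622/4,220+146/4))):
    print(n,tri(t,a,s,b),ray(t,a,.149),ray(s,b,.149),"foot",ray(t,f,.005))
for p in((37,113),(407,63),(462,435),(92,490)): print(ray(t,(180+p[0]/5+h,110+p[1]/5+h),.035))
for p in((138,347),(365,303),(465,490),(208,548)): print("s",ray(s,(255+p[0]/3.5+h,140+p[1]/3.5+h),.035))
off(None)
E
```

```text
L [0.43639112 0.23042611 0.14324895] [0.43676722 0.22959499 0.149     ] [0.44415537 0.22634036 0.149     ] foot [0.43588489 0.22961674 0.005     ]
R [0.45521984 0.00998725 0.14628976] [0.45523641 0.01011085 0.149     ] [0.45869981 0.00935471 0.149     ] foot [0.45468192 0.00955527 0.005     ]
[0.71348266 0.18196772 0.035     ]
[0.73479875 0.02778213 0.035     ]
[0.57670516 0.00556939 0.035     ]
[0.55484926 0.15643488 0.035     ]
s [0.58597818 0.00925064 0.035     ]
s [0.56291178 0.1598562  0.035     ]
s [0.71524188 0.18072254 0.035     ]
s [0.73906677 0.02714316 0.035     ]
t 0.15 pos [ 0.2659 -0.5925  0.2305] F [-0.43  0.22  0.75] w 0.0853
axes [[-0.001, 0.409, -0.912], [0.001, -0.912, -0.409], [-1.0, -0.002, -0.0]] yaw of y deg -65.8
```

Pumps: L at about (0.437, 0.230), R at about (0.455, 0.010). Tray centre is about (0.648, 0.093), and its measured side lengths match the 160 mm given. I'll move to R with the fingers shut.

>>> jog_arm:
  deltas:
    - {"ty": -2.9,"tz": -2.6,"claw": 0}
    - {"ty": -2.9,"tz": -2.6,"claw": 0}
    - {"ty": -2.9,"tz": -2.6,"claw": 0}
    - {"ty": -2.9,"tz": -2.6,"claw": 0}
    - {"ty": -2.9,"tz": -2.6,"claw": 0}
    - {"ty": -2.9,"tz": -2.6,"claw": 0}
    - {"ty": -2.9,"tz": -2.6,"claw": 0}
    - {"ty": -2.9,"tz": -2.6,"claw": 0}
    - {"ty": -2.9,"tz": -2.6,"claw": 0}
    - {"ty": -2.9,"tz": -2.6,"claw": 0}

```text
$.deltas[0]: bad value
```

```bash
python3 -c "
from h import *
off((.455,.010,.2))"
```

```text
t 0.15 pos [ 0.2659 -0.5925  0.2305] F [-0.43  0.22  0.75] w 0.0853
axes [[-0.001, 0.409, -0.912], [0.001, -0.912, -0.409], [-1.0, -0.002, -0.0]] yaw of y deg -65.8
tool delta cm [  3.12 -47.22 -41.92]
```

>>> jog_arm:
  deltas:
    - {"tx": 0,"ty": -2.9,"tz": -2.6,"yaw": 0,"claw": 0}
    - {"tx": 0,"ty": -2.9,"tz": -2.6,"yaw": 0,"claw": 0}
    - {"tx": 0,"ty": -2.9,"tz": -2.6,"yaw": 0,"claw": 0}
    - {"tx": 0,"ty": -2.9,"tz": -2.6,"yaw": 0,"claw": 0}
    - {"tx": 0,"ty": -2.9,"tz": -2.6,"yaw": 0,"claw": 0}
    - {"tx": 0,"ty": -2.9,"tz": -2.6,"yaw": 0,"claw": 0}
    - {"tx": 0,"ty": -2.9,"tz": -2.6,"yaw": 0,"claw": 0}
    - {"tx": 0,"ty": -2.9,"tz": -2.6,"yaw": 0,"claw": 0}

```text
time: 0.82
eef_pos: [0.3577, -0.2936, 0.2256]
orientation: [1.997, 0.41, -2.006]
force: [0.5, -0.3, 0.1]
gripper_width: 0.0001
```

```bash
python3 -c "
from h import *
off((.455,.010,.2))"
```

```text
t 0.8167 pos [ 0.3577 -0.2936  0.2256] F [ 0.53 -0.31  0.1 ] w 0.0001
axes [[-0.005, 0.391, -0.92], [0.001, -0.92, -0.391], [-1.0, -0.003, 0.004]] yaw of y deg -67.0
tool delta cm [  2.54 -24.12 -20.85]
```

>>> jog_arm:
  deltas:
    - {"tx": 0,"ty": -2.9,"tz": -2.5,"yaw": 0,"claw": 0}
    - {"tx": 0,"ty": -2.9,"tz": -2.5,"yaw": 0,"claw": 0}
    - {"tx": 0,"ty": -2.9,"tz": -2.5,"yaw": 0,"claw": 0}
    - {"tx": 0,"ty": -2.9,"tz": -2.5,"yaw": 0,"claw": 0}
    - {"tx": 0,"ty": -2.9,"tz": -2.5,"yaw": 0,"claw": 0}
    - {"tx": 0,"ty": -2.9,"tz": -2.5,"yaw": 0,"claw": 0}
    - {"tx": 0.5,"ty": -2.9,"tz": -2.5,"yaw": 0,"claw": 0}
    - {"tx": 0.5,"ty": -2,"tz": -2,"yaw": 0,"claw": 0}
    - {"tx": 0,"ty": 0,"tz": 0,"yaw": 0,"claw": 0}

```text
time: 1.57
eef_pos: [0.452, 0.0106, 0.2164]
orientation: [1.995, 0.415, -1.994]
force: [0.4, 0.2, -0.5]
gripper_width: -0.0003
```

```bash
python3 -c "
from h import *
off((.455,.010,.155))"
```

```text
t 1.5667 pos [0.452  0.0106 0.2164] F [ 0.39  0.18 -0.47] w -0.0003
axes [[0.001, 0.399, -0.917], [-0.001, -0.917, -0.399], [-1.0, 0.001, -0.0]] yaw of y deg -66.5
tool delta cm [ 6.14  0.16 -0.25]
```

>>> jog_arm:
  deltas:
    - {"tx": 2,"ty": 0.2,"tz": -0.3,"yaw": 0,"claw": 0}
    - {"tx": 2,"ty": 0,"tz": 0,"yaw": 0,"claw": 0}
    - {"tx": 1,"ty": 0,"tz": 0,"yaw": 0,"claw": 0}
    - {"tx": 0.5,"ty": 0,"tz": 0,"yaw": 0,"claw": 0}
    - {"tx": 0,"ty": 0,"tz": 0,"yaw": 0,"claw": 0}

```text
time: 1.98
eef_pos: [0.4563, 0.0127, 0.1598]
orientation: [1.992, 0.422, -1.989]
force: [0.0, -0.5, 1.5]
gripper_width: 0.0002
```

```bash
python3 - <<'E'
from h import *
off((.455,.010,.15))
from plant import camera
for n in("scene","wrist"): cv2.imwrite(f"pics/{n}1.png",camera(n)["pixels"])
im=cv2.imread("pics/scene1.png")[90:240,220:420]; cv2.imwrite("pics/s1c.png",cv2.resize(im,None,fx=3.5,fy=3.5))
E
```

```text
t 1.9833 pos [0.4563 0.0127 0.1598] F [ 0.05 -0.52  1.54] w 0.0002
axes [[0.002, 0.406, -0.914], [-0.001, -0.914, -0.406], [-1.0, 0.001, -0.001]] yaw of y deg -66.0
tool delta cm [0.98 0.19 0.23]
```

View pics/s1c.png

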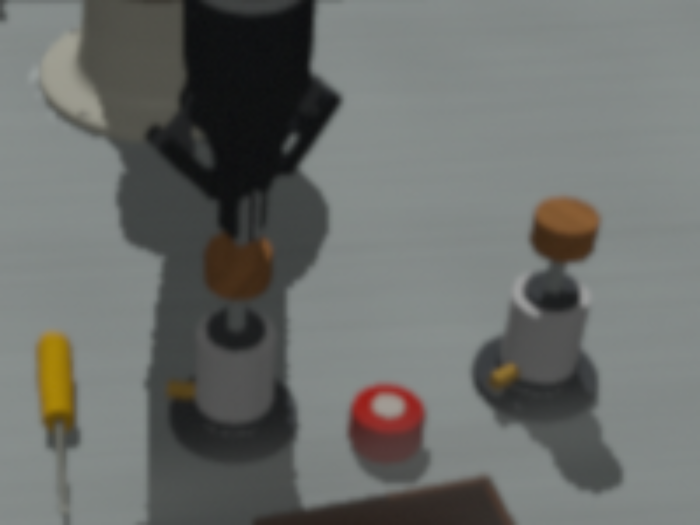

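Fingertips are centred over knob R at crop (240,240), just above it. I'll centre and press in small steps.

>>> jog_arm:
  deltas:
    - {"tx": 0.3,"ty": 0.2,"tz": 0.2,"yaw": 0,"claw": 0}
    - {"tx": 0.3,"ty": 0,"tz": 0,"yaw": 0,"claw": 0}
    - {"tx": 0.3,"ty": 0,"tz": 0,"yaw": 0,"claw": 0}
    - {"tx": 0.2,"ty": 0,"tz": 0,"yaw": 0,"claw": 0}

```text
time: 2.42
eef_pos: [0.4582, 0.0082, 0.1519]
orientation: [1.999, 0.415, -1.982]
force: [0.2, -0.2, -0.9]
gripper_width: -0.0005
```

>>> jog_arm:
  deltas:
    - {"tx": 0.2,"ty": 0,"tz": 0,"yaw": 0,"claw": 0}
    - {"tx": 0.2,"ty": 0,"tz": 0,"yaw": 0,"claw": 0}

```text
time: 2.58
eef_pos: [0.4585, 0.0079, 0.148]
orientation: [2.0, 0.414, -1.982]
force: [-1.2, 0.1, 2.7]
gripper_width: 0.0
```

>>> jog_arm:
  deltas:
    - {"tx": 0.2,"ty": 0,"tz": 0,"yaw": 0,"claw": 0}

```text
time: 2.67
eef_pos: [0.4585, 0.0079, 0.146]
orientation: [2.0, 0.413, -1.982]
force: [-1.3, -0.6, 2.6]
gripper_width: -0.0001
```

>>> jog_arm:
  deltas:
    - {"tx": 0.2,"ty": 0,"tz": 0,"yaw": 0,"claw": 0}
    - {"tx": 0.2,"ty": 0,"tz": 0,"yaw": 0,"claw": 0}

```text
time: 2.83
eef_pos: [0.4585, 0.0079, 0.1418]
orientation: [1.999, 0.413, -1.982]
force: [-1.3, 0.1, 2.9]
gripper_width: -0.0004
```

>>> jog_arm:
  deltas:
    - {"tx": 0.2,"ty": 0,"tz": 0,"yaw": 0,"claw": 0}

```text
time: 2.92
eef_pos: [0.4585, 0.0079, 0.1396]
orientation: [1.999, 0.413, -1.982]
force: [-0.7, -0.4, 2.9]
gripper_width: -0.0
```

>>> jog_arm:
  deltas:
    - {"tx": 0.0,"ty": 0,"tz": 0,"yaw": 0,"claw": 0}

```text
time: 3.0
eef_pos: [0.4585, 0.0079, 0.1393]
orientation: [1.999, 0.413, -1.982]
force: [-0.5, -1.2, 0.7]
gripper_width: 0.0001
```

>>> jog_arm:
  deltas:
    - {"tx": 0.2,"ty": 0,"tz": 0,"yaw": 0,"claw": 0}
    - {"tx": 0.2,"ty": 0,"tz": 0,"yaw": 0,"claw": 0}

```text
time: 3.17
eef_pos: [0.4585, 0.0079, 0.1351]
orientation: [1.999, 0.413, -1.982]
force: [-1.2, -0.2, 3.4]
gripper_width: -0.0003
```

```bash
python3 - <<'E'
from h import *
off(None)
from plant import camera
im=camera("scene")["pixels"][90:240,220:420]; cv2.imwrite("pics/s2c.png",cv2.resize(im,None,fx=3.5,fy=3.5))
E
```

```text
t 3.1667 pos [0.4585 0.0079 0.1351] F [-1.25 -0.24  3.41] w -0.0003
axes [[0.009, 0.403, -0.915], [-0.004, -0.915, -0.403], [-1.0, 0.007, -0.007]] yaw of y deg -66.2
```

View pics/s2c.png

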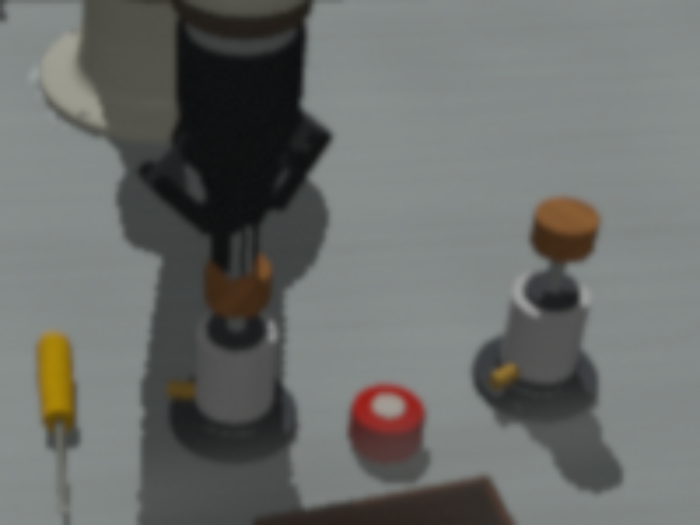

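The knob has dropped about 14 mm at an even 3 N (a stiff one would give about 16 N). R is sound, so I'll push it home.

>>> jog_arm:
  deltas:
    - {"tx": 0.3,"ty": 0,"tz": 0,"yaw": 0,"claw": 0}
    - {"tx": 0.3,"ty": 0,"tz": 0,"yaw": 0,"claw": 0}
    - {"tx": 0.3,"ty": 0,"tz": 0,"yaw": 0,"claw": 0}
    - {"tx": 0.3,"ty": 0,"tz": 0,"yaw": 0,"claw": 0}
    - {"tx": 0.3,"ty": 0,"tz": 0,"yaw": 0,"claw": 0}
    - {"tx": 0.2,"ty": 0,"tz": 0,"yaw": 0,"claw": 0}
    - {"tx": 0.1,"ty": 0,"tz": 0,"yaw": 0,"claw": 0}

```text
time: 3.8
eef_pos: [0.4585, 0.0079, 0.1148]
orientation: [1.998, 0.414, -1.983]
force: [-1.4, -0.5, 2.9]
gripper_width: -0.0001
```

>>> jog_arm:
  deltas:
    - {"tx": 0.1,"ty": 0,"tz": 0,"yaw": 0,"claw": 0}

```text
time: 3.88
eef_pos: [0.4586, 0.0079, 0.1139]
orientation: [1.998, 0.413, -1.983]
force: [-5.8, -0.8, 24.1]
gripper_width: -0.0002
```

>>> jog_arm:
  deltas:
    - {"tx": -1,"ty": 0,"tz": 0,"yaw": 0,"claw": 0}
    - {"tx": -3,"ty": 0,"tz": 0,"yaw": 0,"claw": 0}
    - {"tx": -3,"ty": 0,"tz": 0,"yaw": 0,"claw": 0}
    - {"tx": 0,"ty": -3.5,"tz": -1.2,"yaw": 0,"claw": 0}
    - {"tx": 0,"ty": -3.5,"tz": -1.2,"yaw": 0,"claw": 0}
    - {"tx": 0,"ty": -3.5,"tz": -1.2,"yaw": 0,"claw": 0}
    - {"tx": 0,"ty": -3.5,"tz": -1.2,"yaw": 0,"claw": 0}
    - {"tx": 0,"ty": -3.5,"tz": -1.1,"yaw": 0,"claw": 0}
    - {"tx": 0,"ty": -3,"tz": -1,"yaw": 0,"claw": 0}
    - {"tx": 0,"ty": 0,"tz": 0,"yaw": 0,"claw": 0}

```text
time: 4.72
eef_pos: [0.4433, 0.2284, 0.19]
orientation: [2.019, 0.403, -1.986]
force: [0.6, 0.3, 0.2]
gripper_width: -0.0001
```

```bash
python3 - <<'E'
from h import *
off((.437,.2297,.155))
from plant import camera
for n in("scene","top"): c=camera(n);cv2.imwrite(f"pics/{n}3.png",c["pixels"])
im=cv2.imread("pics/scene3.png")[90:240,220:420]; cv2.imwrite("pics/s3c.png",cv2.resize(im,None,fx=3.5,fy=3.5))
E
```

```text
t 4.7167 pos [0.4433 0.2284 0.19  ] F [0.57 0.27 0.23] w -0.0001
axes [[0.016, 0.388, -0.922], [0.002, -0.922, -0.388], [-1.0, 0.004, -0.016]] yaw of y deg -67.2
tool delta cm [ 3.49 -0.38  0.59]
```

View pics/s3c.png

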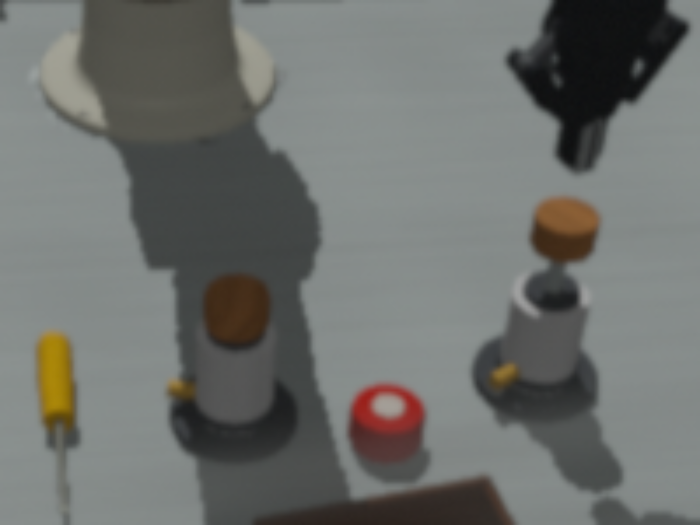

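Pump R's knob (crop (237,310)) sits down on its barrel, upright. Now I'll confirm that L is the stiff one with a short press.

>>> jog_arm:
  deltas:
    - {"tx": 1.5,"ty": -0.4,"tz": 0.6,"yaw": 0,"claw": 0}
    - {"tx": 1.5,"ty": 0,"tz": 0,"yaw": 0,"claw": 0}
    - {"tx": 0.5,"ty": 0,"tz": 0,"yaw": 0,"claw": 0}
    - {"tx": 0.3,"ty": 0,"tz": 0,"yaw": 0,"claw": 0}

```text
time: 5.15
eef_pos: [0.4398, 0.219, 0.1507]
orientation: [2.021, 0.385, -1.989]
force: [-0.0, -0.5, 0.6]
gripper_width: 0.0
```

>>> jog_arm:
  deltas:
    - {"tx": 0.2,"ty": 0,"tz": 0,"yaw": 0,"claw": 0}
    - {"tx": 0.2,"ty": 0,"tz": 0,"yaw": 0,"claw": 0}

```text
time: 5.32
eef_pos: [0.4404, 0.2171, 0.1467]
orientation: [2.022, 0.382, -1.992]
force: [-2.7, 0.9, 6.1]
gripper_width: 0.0
```

>>> jog_arm:
  deltas:
    - {"tx": 0.2,"ty": 0,"tz": 0,"yaw": 0,"claw": 0}

```text
time: 5.4
eef_pos: [0.4408, 0.2172, 0.1454]
orientation: [2.024, 0.381, -1.992]
force: [-3.2, 1.4, 6.8]
gripper_width: 0.0
```

>>> jog_arm:
  deltas:
    - {"tx": -1.5,"ty": 0,"tz": 0,"yaw": 0,"claw": 0}
    - {"tx": -0.5,"ty": 0,"tz": 0,"yaw": 0,"claw": 0}
    - {"tx": 0,"ty": 0,"tz": 0,"yaw": 0,"claw": 0}

```text
time: 5.65
eef_pos: [0.4411, 0.2162, 0.1664]
orientation: [2.025, 0.379, -1.993]
force: [-0.2, -0.3, -0.2]
gripper_width: -0.0003
```

```bash
python3 - <<'E'
from h import *
off((.437,.2297,.155))
from plant import camera,sensors
print(sensors.get_obs()["joints"].round(3))
for n in("scene","top"): c=camera(n);cv2.imwrite(f"pics/{n}4.png",c["pixels"])
im=cv2.imread("pics/scene4.png")[90:240,220:420]; cv2.imwrite("pics/s4c.png",cv2.resize(im,None,fx=3.5,fy=3.5))
E
```

```text
t 5.65 pos [0.4411 0.2162 0.1664] F [-0.21 -0.31 -0.15] w -0.0003
axes [[0.017, 0.372, -0.928], [-0.006, -0.928, -0.373], [-1.0, 0.012, -0.014]] yaw of y deg -68.1
tool delta cm [ 1.13 -1.42 -0.11]
[ 0.193  0.378 -0.848  2.004  0.378  0.906 -2.044]
```

View pics/s4c.png

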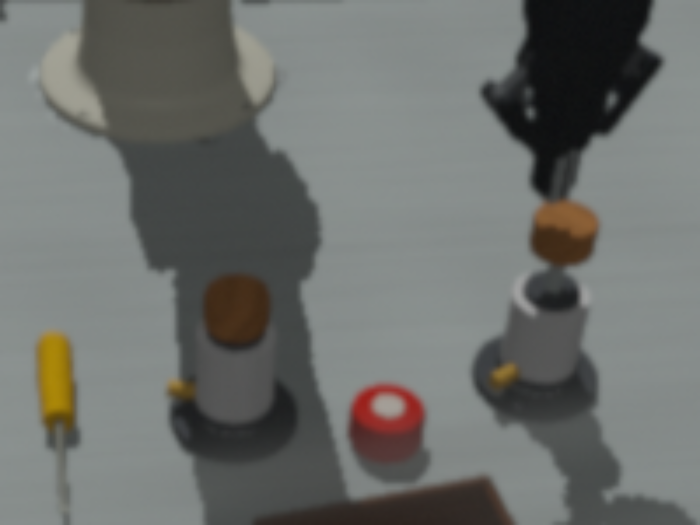

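>>> jog_arm:
  deltas:
    - {"tx": 0,"ty": -1.4,"tz": -0.1,"yaw": 0,"claw": 0}
    - {"tx": 0,"ty": 0,"tz": 0,"yaw": 0,"claw": 0}

```text
time: 5.92
eef_pos: [0.4369, 0.2285, 0.1651]
orientation: [2.025, 0.376, -1.994]
force: [0.0, 1.7, 0.5]
gripper_width: 0.0001
```

```bash
python3 - <<'E'
from h import *
off((.437,.2297,.149))
from plant import sensors
print(sensors.get_obs()["joints"].round(3))
E
```

```text
t 5.9167 pos [0.4369 0.2285 0.1651] F [0.01 1.7  0.47] w 0.0001
axes [[0.017, 0.37, -0.929], [-0.006, -0.929, -0.37], [-1.0, 0.012, -0.013]] yaw of y deg -68.3
tool delta cm [ 1.6  -0.12 -0.03]
[ 0.164  0.385 -0.847  2.     0.385  0.907 -2.078]
```

>>> jog_arm:
  deltas:
    - {"tx": 1.0,"ty": -0.1,"tz": 0,"yaw": 0,"claw": 0}
    - {"tx": 0.4,"ty": 0,"tz": 0,"yaw": 0,"claw": 0}
    - {"tx": 0,"ty": 0,"tz": 0,"yaw": 0,"claw": 0}

```text
time: 6.17
eef_pos: [0.4368, 0.2279, 0.1487]
orientation: [2.024, 0.375, -1.995]
force: [-0.4, 0.0, -0.3]
gripper_width: -0.0002
```

>>> jog_arm:
  deltas:
    - {"tx": 0.3,"ty": 0,"tz": 0,"yaw": 0,"claw": 0}
    - {"tx": 0.2,"ty": 0,"tz": 0,"yaw": 0,"claw": 0}

```text
time: 6.33
eef_pos: [0.4369, 0.2276, 0.1431]
orientation: [2.023, 0.375, -1.996]
force: [-2.2, -0.2, 8.6]
gripper_width: -0.0001
```

>>> jog_arm:
  deltas:
    - {"tx": 0.3,"ty": 0,"tz": 0,"yaw": 0,"claw": 0}

```text
time: 6.42
eef_pos: [0.4369, 0.2277, 0.1404]
orientation: [2.023, 0.374, -1.996]
force: [-3.9, -0.9, 12.7]
gripper_width: 0.0001
```

>>> jog_arm:
  deltas:
    - {"tx": 0.3,"ty": 0,"tz": 0,"yaw": 0,"claw": 0}

```text
time: 6.5
eef_pos: [0.437, 0.2277, 0.1379]
orientation: [2.023, 0.374, -1.996]
force: [-3.6, -2.0, 14.1]
gripper_width: 0.0002
```

L is stiff: force climbed from 8.6 through 12.7 to 14.1 N over about 10 mm. I'll release it, open up and grasp the knob.

>>> jog_arm:
  deltas:
    - {"tx": -1,"ty": 0,"tz": 0,"yaw": 0,"claw": 0}
    - {"tx": -3,"ty": 0,"tz": 0,"yaw": 0,"claw": 0}
    - {"tx": -1,"ty": 0,"tz": 0,"yaw": 0,"claw": 100}
    - {"tx": 0,"ty": 0,"tz": 0,"yaw": 0,"claw": 100}
    - {"tx": 0,"ty": 0,"tz": 0,"yaw": 0,"claw": 100}
    - {"tx": 0,"ty": 0,"tz": 0,"yaw": 0,"claw": 100}
    - {"tx": 0,"ty": 0,"tz": 0,"yaw": 0,"claw": 100}

```text
time: 7.08
eef_pos: [0.4361, 0.2265, 0.1886]
orientation: [2.021, 0.372, -1.998]
force: [0.8, 0.1, 0.1]
gripper_width: 0.0603
```

```bash
python3 - <<'E'
from h import *
off((.437,.2295,.113))
from plant import camera
for n in("scene","wrist"): c=camera(n);cv2.imwrite(f"pics/{n}5.png",c["pixels"])
im=cv2.imread("pics/scene5.png")[90:240,220:420]; cv2.imwrite("pics/s5c.png",cv2.resize(im,None,fx=3.5,fy=3.5))
E
```

```text
t 7.0833 pos [0.4361 0.2265 0.1886] F [0.85 0.14 0.11] w 0.0603
axes [[0.013, 0.369, -0.929], [-0.01, -0.929, -0.369], [-1.0, 0.014, -0.009]] yaw of y deg -68.4
tool delta cm [ 7.56 -0.35 -0.13]
```

View pics/s5c.png

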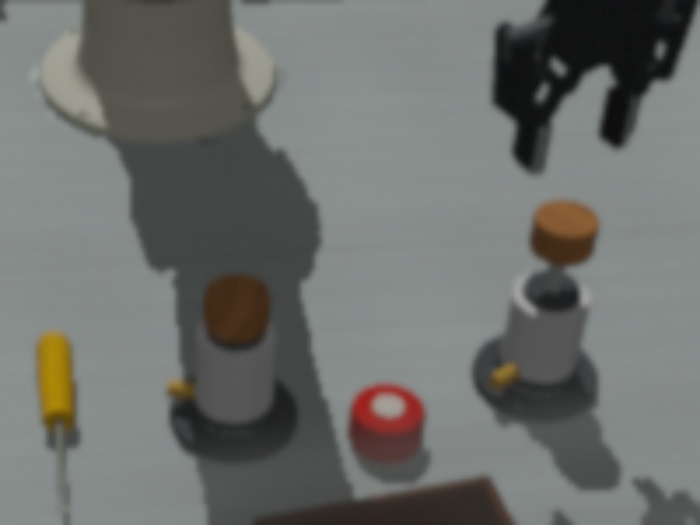

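View pics/wrist5.png

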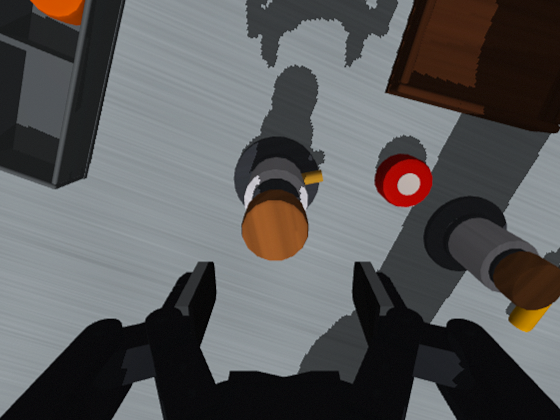

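The knob is at wrist (275,232), between the fingers and about 4 mm off centre, which agrees with the computed ty of -0.35. Descending.

>>> jog_arm:
  deltas:
    - {"tx": 1,"ty": -0.3,"tz": -0.1,"yaw": 0,"claw": 100}
    - {"tx": 1,"ty": 0,"tz": 0,"yaw": 0,"claw": 100}
    - {"tx": 1.5,"ty": 0,"tz": 0,"yaw": 0,"claw": 100}
    - {"tx": 1.5,"ty": 0,"tz": 0,"yaw": 0,"claw": 100}
    - {"tx": 1.3,"ty": 0,"tz": 0,"yaw": 0,"claw": 100}
    - {"tx": 1.0,"ty": 0,"tz": 0,"yaw": 0,"claw": 100}
    - {"tx": 0,"ty": 0,"tz": 0,"yaw": 0,"claw": 100}

```text
time: 7.77
eef_pos: [0.4338, 0.2286, 0.1051]
orientation: [2.013, 0.373, -2.005]
force: [-0.2, -1.1, -0.1]
gripper_width: 0.0854
```

```bash
python3 - <<'E'
from h import *
off((.437,.2295,.113))
from plant import camera
for n in("scene","wrist"): c=camera(n);cv2.imwrite(f"pics/{n}6.png",c["pixels"])
im=cv2.imread("pics/scene6.png")[90:240,220:420]; cv2.imwrite("pics/s6c.png",cv2.resize(im,None,fx=3.5,fy=3.5))
E
```

```text
t 7.7667 pos [0.4338 0.2286 0.1051] F [-0.22 -1.08 -0.12] w 0.0854
axes [[0.006, 0.37, -0.929], [-0.011, -0.929, -0.37], [-1.0, 0.013, -0.002]] yaw of y deg -68.3
tool delta cm [-0.79  0.05 -0.34]
```

View pics/s6c.png

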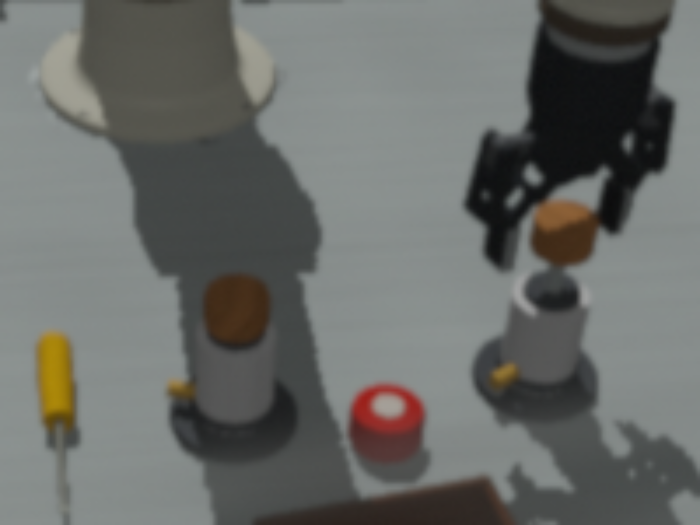

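View pics/wrist6.png

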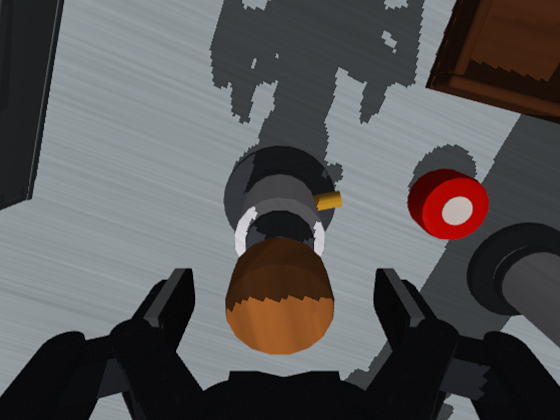

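The knob is centred between the pads at wrist (280,295). I'll raise slightly, centre in tz, then close.

>>> jog_arm:
  deltas:
    - {"tx": -0.5,"ty": 0,"tz": -0.3,"yaw": 0,"claw": 100}
    - {"tx": 0,"ty": 0,"tz": 0,"yaw": 0,"claw": 30}
    - {"tx": 0,"ty": 0,"tz": 0,"yaw": 0,"claw": 0}
    - {"tx": 0,"ty": 0,"tz": 0,"yaw": 0,"claw": 0}
    - {"tx": 0,"ty": 0,"tz": 0,"yaw": 0,"claw": 0}
    - {"tx": 0,"ty": 0,"tz": 0,"yaw": 0,"claw": 0}
    - {"tx": 0,"ty": 0,"tz": 0,"yaw": 0,"claw": 0}
    - {"tx": 0,"ty": 0,"tz": 0,"yaw": 0,"claw": 0}

```text
time: 8.53
eef_pos: [0.4395, 0.2326, 0.1159]
orientation: [2.022, 0.376, -1.997]
force: [0.1, 1.3, -0.8]
gripper_width: 0.0423
```

>>> jog_arm:
  deltas:
    - {"tx": -0.5,"ty": 0,"tz": 0,"yaw": 0,"claw": 0}
    - {"tx": -1,"ty": 0,"tz": 0,"yaw": 0,"claw": 0}
    - {"tx": -1,"ty": 0,"tz": 0,"yaw": 0,"claw": 0}
    - {"tx": -1,"ty": 0,"tz": 0,"yaw": 0,"claw": 0}
    - {"tx": 0,"ty": 0,"tz": 0,"yaw": 0,"claw": 0}

```text
time: 8.95
eef_pos: [0.4368, 0.2311, 0.1522]
orientation: [2.016, 0.374, -2.002]
force: [1.3, 0.2, -6.4]
gripper_width: 0.0428
```

```bash
python3 - <<'E'
from h import *
off((.437,.2295,.18))
from plant import camera
for n in("scene",): c=camera(n);cv2.imwrite(f"pics/{n}7.png",c["pixels"])
im=cv2.imread("pics/scene7.png")[90:240,220:420]; cv2.imwrite("pics/s7c.png",cv2.resize(im,None,fx=3.5,fy=3.5))
E
```

```text
t 8.95 pos [0.4368 0.2311 0.1522] F [ 1.3   0.24 -6.38] w 0.0428
axes [[0.009, 0.371, -0.929], [-0.01, -0.929, -0.371], [-1.0, 0.013, -0.004]] yaw of y deg -68.2
tool delta cm [-2.78  0.19  0.03]
```

View pics/s7c.png

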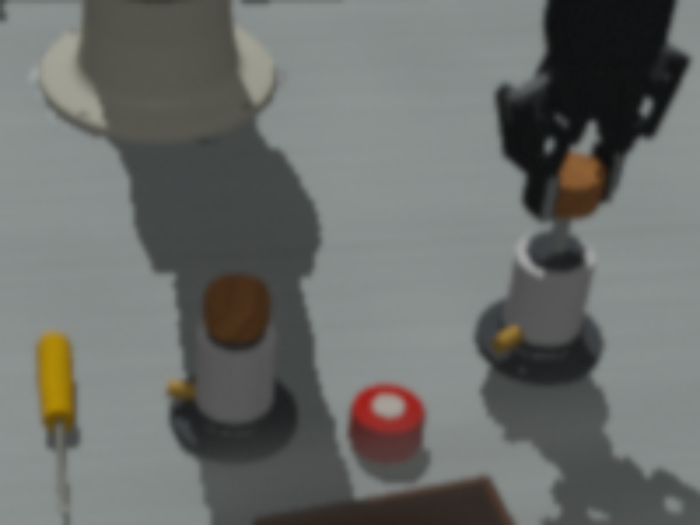

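Lifted: the force shows -6.4 N and the foot is off the bench. I'll raise it more and carry it to the tray.

>>> jog_arm:
  deltas:
    - {"tx": -1.2,"ty": 0,"tz": 0,"yaw": 0,"claw": 0}
    - {"tx": -1.5,"ty": 0,"tz": 0,"yaw": 0,"claw": 0}
    - {"tx": -1,"ty": 0,"tz": 0,"yaw": 0,"claw": 0}
    - {"tx": 0,"ty": 1,"tz": -0.7,"yaw": 0,"claw": 0}
    - {"tx": 0,"ty": 2,"tz": -1.4,"yaw": 0,"claw": 0}
    - {"tx": 0,"ty": 2.2,"tz": -1.6,"yaw": 0,"claw": 0}
    - {"tx": 0,"ty": 2.2,"tz": -1.6,"yaw": 0,"claw": 0}
    - {"tx": 0,"ty": 2.2,"tz": -1.6,"yaw": 0,"claw": 0}
    - {"tx": 0,"ty": 2.2,"tz": -1.6,"yaw": 0,"claw": 0}
    - {"tx": 0,"ty": 2.2,"tz": -1.6,"yaw": 0,"claw": 0}

```text
time: 9.83
eef_pos: [0.5835, 0.1366, 0.1948]
orientation: [2.005, 0.382, -1.997]
force: [0.3, 0.2, -5.8]
gripper_width: 0.0424
```

```bash
python3 -c "
from h import *
off((.648,.0935,.19))"
```

```text
t 9.8333 pos [0.5835 0.1366 0.1948] F [ 0.31  0.24 -5.77] w 0.0424
axes [[0.007, 0.381, -0.924], [-0.014, -0.924, -0.382], [-1.0, 0.015, -0.001]] yaw of y deg -67.6
tool delta cm [ 0.58  6.44 -4.31]
```

>>> jog_arm:
  deltas:
    - {"tx": 0,"ty": 2,"tz": -1.4,"yaw": 0,"claw": 0}
    - {"tx": 0,"ty": 1.8,"tz": -1.2,"yaw": 0,"claw": 0}
    - {"tx": 0,"ty": 1.2,"tz": -0.7,"yaw": 0,"claw": 0}
    - {"tx": 0,"ty": 0.5,"tz": -0.3,"yaw": 0,"claw": 0}
    - {"tx": 0,"ty": 0,"tz": 0,"yaw": 0,"claw": 0}
    - {"tx": 0,"ty": 0,"tz": 0,"yaw": 0,"claw": 0}

```text
time: 10.33
eef_pos: [0.6469, 0.0841, 0.1917]
orientation: [2.009, 0.363, -2.007]
force: [-1.1, 0.5, -5.5]
gripper_width: 0.0423
```

```bash
python3 - <<'E'
from h import *
off((.648,.0935,.124))
from plant import camera
for n in("scene","top"): c=camera(n);cv2.imwrite(f"pics/{n}8.png",c["pixels"])
im=cv2.imread("pics/scene8.png")[130:310,260:420]; cv2.imwrite("pics/s8c.png",cv2.resize(im,None,fx=3.3,fy=3.3))
E
```

```text
t 10.3333 pos [0.6469 0.0841 0.1917] F [-1.11  0.47 -5.48] w 0.0423
axes [[0.005, 0.367, -0.93], [-0.018, -0.93, -0.367], [-1.0, 0.018, 0.002]] yaw of y deg -68.4
tool delta cm [ 6.76 -0.96 -0.47]
```

View pics/s8c.png

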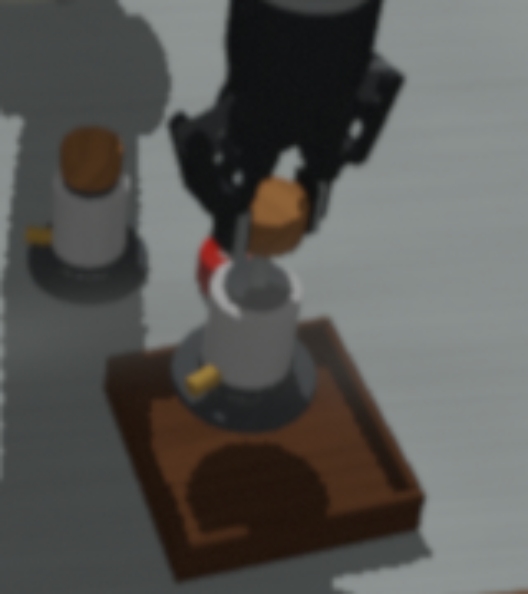

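>>> jog_arm:
  deltas:
    - {"tx": 0.3,"ty": -0.8,"tz": -0.4,"yaw": 0,"claw": 0}
    - {"tx": 1,"ty": 0,"tz": 0,"yaw": 0,"claw": 0}
    - {"tx": 1.3,"ty": 0,"tz": 0,"yaw": 0,"claw": 0}
    - {"tx": 1.3,"ty": 0,"tz": 0,"yaw": 0,"claw": 0}
    - {"tx": 0.8,"ty": 0,"tz": 0,"yaw": 0,"claw": 0}
    - {"tx": 0.4,"ty": 0,"tz": 0,"yaw": 0,"claw": 0}
    - {"tx": 0,"ty": 0,"tz": 0,"yaw": 0,"claw": 0}

```text
time: 11.02
eef_pos: [0.6428, 0.0996, 0.1349]
orientation: [2.001, 0.375, -2.004]
force: [-0.5, -0.4, -5.3]
gripper_width: 0.0424
```

```bash
python3 - <<'E'
from h import *
off((.648,.0935,.124))
from plant import camera
for n in("scene","top"): c=camera(n);cv2.imwrite(f"pics/{n}9.png",c["pixels"])
im=cv2.imread("pics/scene9.png")[130:310,260:420]; cv2.imwrite("pics/s9c.png",cv2.resize(im,None,fx=3.3,fy=3.3))
E
```

```text
t 11.0167 pos [0.6428 0.0996 0.1349] F [-0.55 -0.38 -5.34] w 0.0424
axes [[0.002, 0.378, -0.926], [-0.017, -0.926, -0.377], [-1.0, 0.016, 0.005]] yaw of y deg -67.8
tool delta cm [ 1.1   0.75 -0.25]
```

View pics/s9c.png

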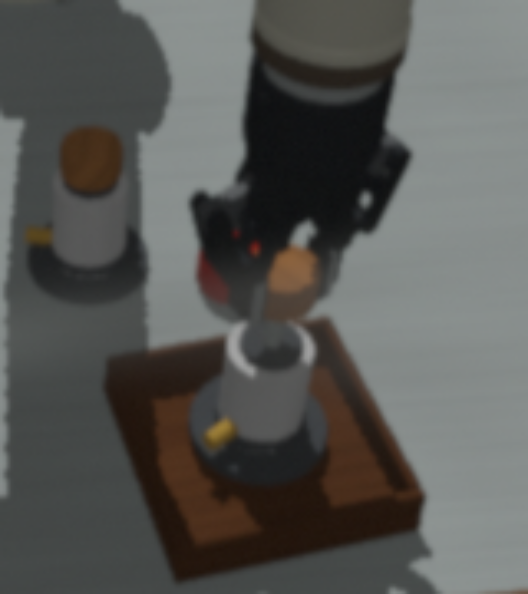

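>>> jog_arm:
  deltas:
    - {"tx": 0.3,"ty": 0.5,"tz": -0.2,"yaw": 0,"claw": 0}
    - {"tx": 0.3,"ty": 0,"tz": 0,"yaw": 0,"claw": 0}
    - {"tx": 0,"ty": 0,"tz": 0,"yaw": 0,"claw": 0}

```text
time: 11.37
eef_pos: [0.6492, 0.0953, 0.1313]
orientation: [2.006, 0.374, -2.0]
force: [-0.4, -0.1, -5.3]
gripper_width: 0.0426
```

>>> jog_arm:
  deltas:
    - {"tx": 0.2,"ty": 0,"tz": 0,"yaw": 0,"claw": 0}
    - {"tx": 0,"ty": 0,"tz": 0,"yaw": 0,"claw": 0}

```text
time: 11.53
eef_pos: [0.65, 0.0946, 0.1298]
orientation: [2.008, 0.372, -1.999]
force: [-0.1, -0.9, -6.7]
gripper_width: 0.0425
```

>>> jog_arm:
  deltas:
    - {"tx": 0.2,"ty": 0,"tz": 0,"yaw": 0,"claw": 0}
    - {"tx": 0,"ty": 0,"tz": 0,"yaw": 0,"claw": 0}

```text
time: 11.7
eef_pos: [0.6506, 0.0944, 0.1282]
orientation: [2.01, 0.372, -1.998]
force: [-0.5, 0.7, -5.2]
gripper_width: 0.0426
```

>>> jog_arm:
  deltas:
    - {"tx": 0.2,"ty": 0,"tz": 0,"yaw": 0,"claw": 0}
    - {"tx": 0,"ty": 0,"tz": 0,"yaw": 0,"claw": 0}

```text
time: 11.87
eef_pos: [0.6509, 0.0946, 0.1274]
orientation: [2.01, 0.371, -1.997]
force: [-0.7, -0.5, -3.2]
gripper_width: 0.0423
```

>>> jog_arm:
  deltas:
    - {"tx": 0.2,"ty": 0,"tz": 0,"yaw": 0,"claw": 0}
    - {"tx": 0,"ty": 0,"tz": 0,"yaw": 0,"claw": 0}

```text
time: 12.03
eef_pos: [0.6511, 0.0948, 0.1267]
orientation: [2.011, 0.371, -1.996]
force: [-0.9, -0.0, -3.4]
gripper_width: 0.0425
```

>>> jog_arm:
  deltas:
    - {"tx": 0.2,"ty": 0,"tz": 0,"yaw": 0,"claw": 0}
    - {"tx": 0,"ty": 0,"tz": 0,"yaw": 0,"claw": 0}

```text
time: 12.2
eef_pos: [0.6512, 0.0948, 0.1256]
orientation: [2.011, 0.37, -1.995]
force: [-1.4, -0.9, -1.5]
gripper_width: 0.0425
```

>>> jog_arm:
  deltas:
    - {"tx": 0.2,"ty": 0,"tz": 0,"yaw": 0,"claw": 0}
    - {"tx": 0,"ty": 0,"tz": 0,"yaw": 0,"claw": 0}

```text
time: 12.37
eef_pos: [0.6512, 0.0949, 0.1242]
orientation: [2.011, 0.37, -1.995]
force: [-2.1, -0.4, -1.1]
gripper_width: 0.0425
```

```bash
python3 - <<'E'
from h import *
off((.648,.0935,.124))
from plant import camera
for n in("scene",): c=camera(n);cv2.imwrite(f"pics/{n}10.png",c["pixels"])
im=cv2.imread("pics/scene10.png")[130:310,260:420]; cv2.imwrite("pics/s10c.png",cv2.resize(im,None,fx=3.3,fy=3.3))
E
```

```text
t 12.3667 pos [0.6512 0.0949 0.1242] F [-2.13 -0.36 -1.08] w 0.0425
axes [[0.012, 0.375, -0.927], [-0.018, -0.927, -0.375], [-1.0, 0.021, -0.004]] yaw of y deg -68.0
tool delta cm [0.02 0.01 0.35]
```

View pics/s10c.png

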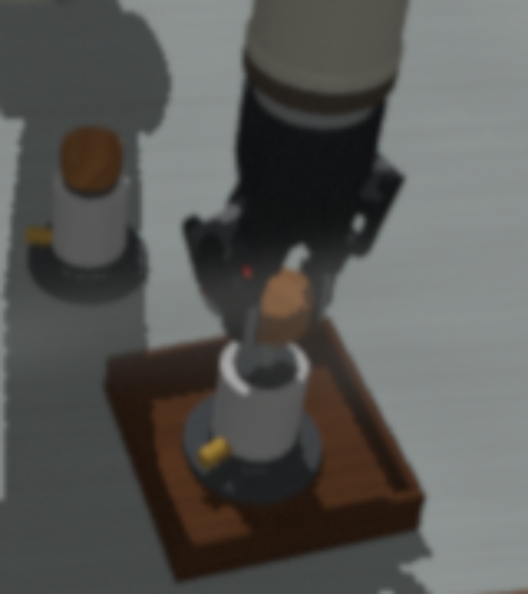

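>>> jog_arm:
  deltas:
    - {"tx": 0.2,"ty": 0,"tz": 0.1,"yaw": 0,"claw": 0}
    - {"tx": 0,"ty": 0,"tz": 0.1,"yaw": 0,"claw": 0}

```text
time: 12.58
eef_pos: [0.6502, 0.0945, 0.123]
orientation: [2.013, 0.37, -1.993]
force: [-1.1, 0.3, -0.7]
gripper_width: 0.0425
```

>>> jog_arm:
  deltas:
    - {"tx": 0,"ty": 0,"tz": 0,"yaw": 0,"claw": 60}
    - {"tx": 0,"ty": 0,"tz": 0,"yaw": 0,"claw": 80}
    - {"tx": 0,"ty": 0,"tz": 0,"yaw": 0,"claw": 100}
    - {"tx": 0,"ty": 0,"tz": 0,"yaw": 0,"claw": 100}
    - {"tx": 0,"ty": 0,"tz": 0,"yaw": 0,"claw": 100}
    - {"tx": 0,"ty": 0,"tz": 0,"yaw": 0,"claw": 100}

```text
time: 13.08
eef_pos: [0.6534, 0.0957, 0.1236]
orientation: [2.021, 0.372, -1.986]
force: [0.2, -0.1, 0.4]
gripper_width: 0.0854
```

```bash
python3 - <<'E'
from h import *
off((.648,.0935,.124))
from plant import camera
for n in("scene","wrist"): c=camera(n);cv2.imwrite(f"pics/{n}11.png",c["pixels"])
im=cv2.imread("pics/scene11.png")[130:310,260:420]; cv2.imwrite("pics/s11c.png",cv2.resize(im,None,fx=3.3,fy=3.3))
E
```

```text
t 13.0833 pos [0.6534 0.0957 0.1236] F [ 0.24 -0.06  0.4 ] w 0.0854
axes [[0.02, 0.375, -0.927], [-0.014, -0.927, -0.375], [-1.0, 0.021, -0.013]] yaw of y deg -68.0
tool delta cm [-0.05 -0.    0.58]
```

View pics/s11c.png

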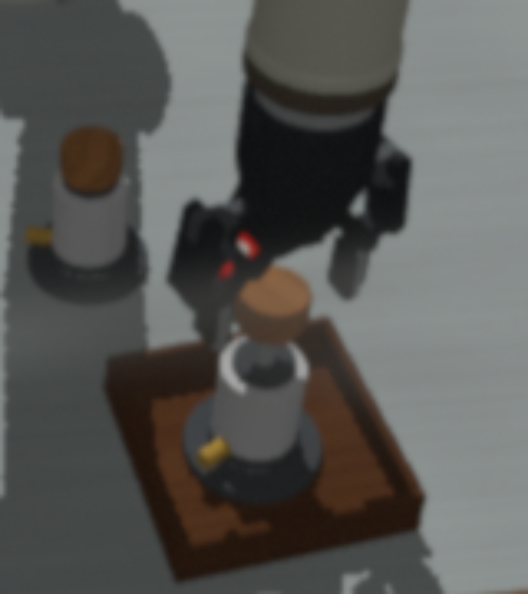

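View pics/wrist11.png

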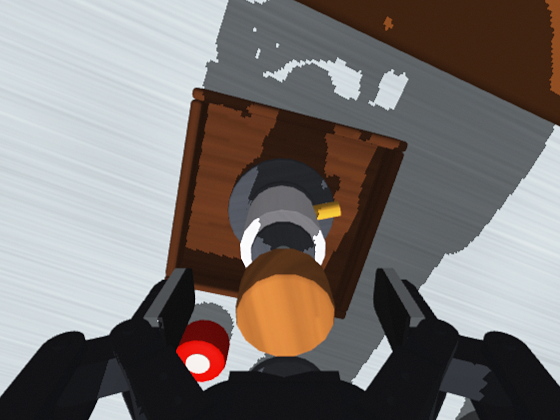

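Released, with the pump upright in the tray and both fingers clear. I'll rise straight up and back off.

>>> jog_arm:
  deltas:
    - {"tx": -1,"ty": 0,"tz": 0,"yaw": 0,"claw": 100}
    - {"tx": -2,"ty": 0,"tz": 0,"yaw": 0,"claw": 100}
    - {"tx": -3,"ty": 0,"tz": 0,"yaw": 0,"claw": 100}
    - {"tx": -3,"ty": 0,"tz": 0,"yaw": 0,"claw": 100}
    - {"tx": -2,"ty": -2,"tz": 0,"yaw": 0,"claw": 100}
    - {"tx": 0,"ty": -3,"tz": 0,"yaw": 0,"claw": 100}
    - {"tx": 0,"ty": -3,"tz": 0,"yaw": 0,"claw": 100}
    - {"tx": 0,"ty": -3,"tz": 0,"yaw": 0,"claw": 100}
    - {"tx": 0,"ty": -3,"tz": 0,"yaw": 0,"claw": 100}
    - {"tx": 0,"ty": 0,"tz": 0,"yaw": 0,"claw": 100}

```text
time: 14.02
eef_pos: [0.5987, 0.2294, 0.243]
orientation: [2.03, 0.366, -1.987]
force: [-1.3, 0.8, 0.5]
gripper_width: 0.0856
```

```bash
python3 - <<'E'
from h import *
off(None)
from plant import camera
d={}
for n in("scene","top"): d[n]=camera(n);cv2.imwrite(f"pics/{n}12.png",d[n]["pixels"])
pickle.dump(d,open("c12.pkl","wb"))
im=d["scene"]["pixels"][130:310,260:420]; cv2.imwrite("pics/s12c.png",cv2.resize(im,None,fx=3.3,fy=3.3))
im=d["top"]["pixels"][110:300,130:310]; cv2.imwrite("pics/t12c.png",cv2.resize(im,None,fx=3,fy=3))
E
```

```text
t 14.0167 pos [0.5987 0.2294 0.243 ] F [-1.26  0.84  0.5 ] w 0.0856
axes [[0.024, 0.368, -0.93], [-0.012, -0.93, -0.368], [-1.0, 0.02, -0.018]] yaw of y deg -68.4
```

View pics/s12c.png

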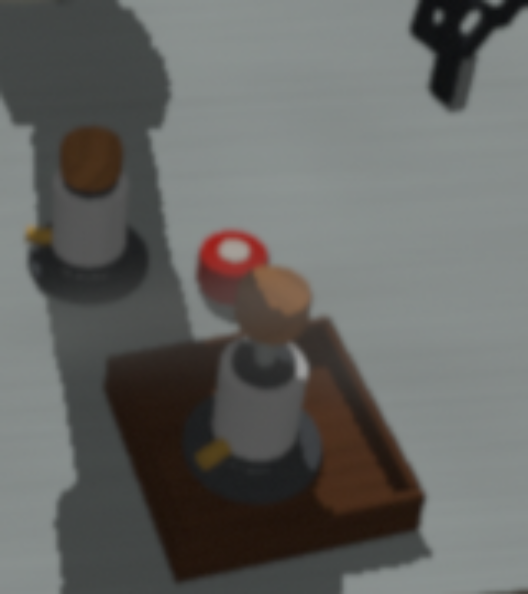

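View pics/t12c.png

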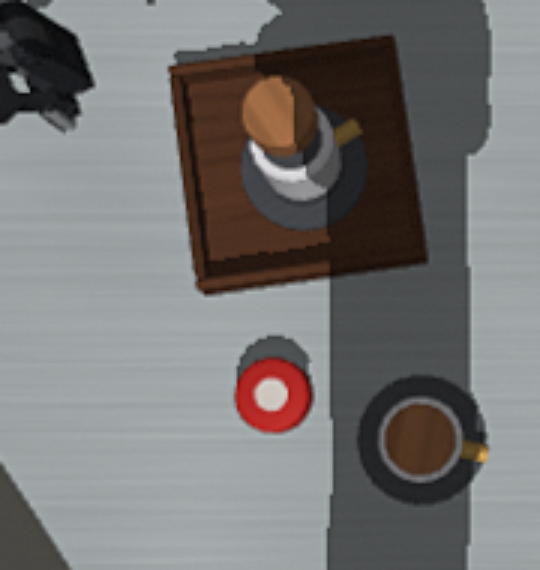

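```bash
python3 - <<'E'
from h import *
d=pickle.load(open("c12.pkl","rb"));t,s=d["top"],d["scene"]
h=-.35
def T(p): return (130+p[0]/3+h,110+p[1]/3+h)
def S(p): return (260+p[0]/3.3+h,130+p[1]/3.3+h)
print("stiff",tri(t,T((281,114)),s,S((276,292))),ray(t,T((281,114)),.158),"foot",ray(t,T((304,167)),.013))
print("sound",tri(t,T((421,439)),s,S((92,150))),ray(t,T((421,439)),.114),"foot",ray(t,T((421,440)),.005))
E
```

```text
stiff [0.64682245 0.09181809 0.14978605] [0.64421919 0.08954959 0.158     ] foot [0.64796453 0.09250357 0.013     ]
sound [0.45554445 0.00963263 0.10780446] [0.45550878 0.00941323 0.114     ] foot [0.45507195 0.0106341  0.005     ]
```

The numbers are consistent with the given sizes: the stiff pump is about 4 mm from the tray centre and upright, and the sound pump is down and unmoved. Handing in.

```bash
python3 -c "
from plant import ticket
print(ticket.sign_off())"
```

```text
the job is handed in; nothing more can be done
None
```

Both pumps ended where the task wanted them, and I handed the job in at about 14 s of the 54 s allowed. No verdict was reported.

- **Sound pump** (near (0.455, 0.010)): it gave an even 3 N or so down to its stop, where the force jumped to 24 N. I left it on the bench with its plunger down. The last pictures show it upright and unmoved.
- **Stiff pump** (from (0.437, 0.230)): its resistance climbed to 14 N at about 10–12 mm, so I stopped there and let it spring back. I lifted it by the knob and stood it in the tray. The last pictures show it upright about 4 mm from the tray centre with its knob up, and the gripper clear of everything.

**What disagreed:**
- The first press on the stiff pump landed about 13 mm off the knob's centre because the arm drifted sideways. I backed off, re-centred and pressed again; the pump did not tip.
- Knob-top heights worked out from the two cameras came out 5–8 mm below nominal: 0.150 against about 0.155–0.158 m, and 0.108 against 0.114 m. The starting heights also read a few mm low, so I took this as camera error. The plunger positions themselves could not be read directly.

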